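Let the truffles out of the tilting pan past a held board

ROBOT

A 6-joint arm with a two-finger parallel gripper is mounted at the origin on the work surface. World frame = base frame: x ahead of the robot, y to its left, z up, the work surface at z = 0. Lengths are in m, angles in rad, forces in N, time in s.
With the tool pointing down it reaches from about 0.375 to 0.9 m from the base axis. Payload 3.1 kg.
Tool frame: the origin (TCP) lies on the centre line of the jaws, within the pads' length; the fingertips stand 25 mm ahead of it and the grasp point (between the pads) lies 6 mm ahead of it (manip.tips_ahead is the distance from the TCP to the fingertips, in m); z points along the fingers, y is the direction in which the jaws open and shut (so a half turn about z gives the same grasp; the last joint's range is limited). The gripper opens to 85 mm and grips with 20 to 120 N. Pads are 22 mm wide; open, the fingers measure 114 mm over their backs; the gripper's body (76 mm by 85 mm) begins 54 mm behind the grasp point. The pads swing forward as they close: fully open they stand 13 mm farther back than shut.
Start: joints at [-1.458, 0.527, 1.433, -0, 1.181, -0.178], TCP at [0.179, -0.599, 0.256] pointing down, gripper open.
Joint ranges: [-3.08, 3.08], [-0.75, 2.2], [0.22, 2.44], [-1.43, 4.57], [0, 2.65], [-2.85, 2.85]. Speed limits (rad/s): [2.79, 2.79, 3.14, 3.14, 3.14, 3.14].

INTERFACE

Orientations are given as a unit quaternion [x, y, z, w].
In Python, from station import manip gives the robot as it stands.
- The arm moves only by the tool play_rows, never from a script. Its argument "steps" is a list that holds one entry, the list of rows, each a list of 6 numbers: the shift along the tool's x, y, z in m, then the turn, a rotation vector about the tool's x, y, z in degrees. In form: [[[x, y, z, rx, ry, rz], ...]]. A call has 1 to 10 rows; each row shifts and turns the commanded pose from where the row before left it, along the tool's axes as they then stand; what a row does not reach is not made up. A row lasts 1/8 s, in which the tool goes at most 62.5 mm and 10.7 degrees, less where a joint would pass 70% of its speed; a pose out of reach is approached as far as the arm can. A call is refused whole if a number of a shift passes 0.0625 or a number of a turn 10.7, either way. A call with a gripper value outside its range is refused whole. "fingers" is the opening, from 0 (shut) to 1 (fully open), set as the call begins (left out, the last holds). The fingers move at their own pace and stop on an object; "squeeze" is the grip in N (left out, the last holds). Time passes only in rows, so rows that do not move let the fingers close. It gives the time, the measured TCP pose, the force and the opening at its end, in the units of the state.
- manip.sense(): the state, without advancing time (a new reading comes with each control period).
- manip.snapshot(name): name is "side" or "top"; returns a dict with "img" (480x640x3 uint8, red, green, blue), "K" (3x3 intrinsics, pixels), "world_from_camera" (4x4, takes a point from camera to world coordinates). Camera axes: x right, y down, z forward; pixel columns grow to the right and rows downward; lengths in m; the calibration is good to about 2 mm. A picture is of the moment at which its call begins. There is no depth.
- manip.sign_off(): hands the job in, once; it reports no verdict.
Trained networks look in a picture, given as the dict that the camera call returned (one of the last four; its "shot" number tells which), for a name from the list of things; names that differ only in an ending like _2 or _b are one class to them, and where a whole thing is asked for, a point or a joint stands for the part that bears it (a point fixed in the world has none). Each returns a list of dicts, best first, with "score" (0 to 1); they miss things now and then, are a little off and sometimes report something else, mostly with a low value. They report only what shows in the picture. A call takes as long as a camera call. They do not tell look-alikes from the thing itself.
- manip.regions_of(label, picture): "pixels" (480x640 bool, what is visible of it) and "rect" ([left, top, right, bottom] in pixels, round what is visible of it).
- manip.pinpoint(label, picture): "point" ([column, row] in pixels: a listed point, or the origin of a listed thing).
The state is a dict: "t": time; "q": joint angles; "qd": joint speeds; "tau": joint torques, N m; "tcp_pos": TCP position; "tool_rot": TCP orientation; "force": force on the tool from outside, world axes, zero at the start; "ft_torque": the same for the moment, N m; "finger_gap": opening from 0.0 (shut) to 1.0 (fully open).
Only numpy, scipy, OpenCV 4.12 (cv2) and the standard library are available. Lean on these libraries where they do the work, as an engineer would, in place of code of your own. Each camera call takes 0.05 s, during which the arm holds its last target.

TASK

Let the three truffles roll out of the tilting pan into the steel dish that stands below one corner of its mouth, and not into the chocolate mould beside it. Take the longer of the two white boards, hold it upright and slanting across the mouth so that it blocks all but a narrow gap on the dish's side, its dish-side end nearer the lip, and press the pan down with the board's lower edge. Hold it there until all three truffles are in the dish, then set the board down on a free spot of the worktop.

Things in the scene. Friction and masses are not known exactly. Their poses are not given: they have to be found in the camera images.
- board_mid (a point): Centre (half-way up) of the long white plastic board, 120 mm long (own y), 16 mm thick (x), 80 mm high (z), 0.15 kg, standing free on its long narrow edge to the robot's right; grasp it across the 16 mm near its top. A like board, only 60 mm long, stands near it and is not used; they may have changed places.
- pan_lip (a point): Middle of the open front edge of the aluminium tilting pan, on its floor. Own x points out of the mouth, y along the edge, z up from the floor. The floor is flat, 190 mm deep, 190 mm wide inside (y -95 to 95 mm); walls 30 mm high at sides and back. Good hold: board's middle 50 mm behind the lip, 26 mm off centre away from the dish, turned 35 degrees from the lip line: 67 mm stays open.
- pan_hinge (a point): Middle of the pan's hinge at its back end, at floor level, 100 mm above the worktop, on a fixed stand. A spring leans the pan back 3.4 degrees (lip 111 mm high); 2 to 6 N down near the mouth tips it forward to a stop at 13 degrees (lip 57 mm high; the slanted board's lower edge is then about 77 mm high). Truffles roll out well from 9 degrees on. It springs back when let go.
- dish: Open rectangular steel dish, 130 mm (own x) by 106 mm (own y), 40 mm high, walls and floor 3 mm; origin at the centre of its underside. It stands on the worktop in front of the left or the right half of the pan's lip. A brown chocolate mould of like size, a solid block 25 mm high with round cavities, stands in front of the other half.
- truffle0_center (a point): Centre of one truffle, a hard chocolate ball of 32 mm diameter, 18 g; all three start side by side against the back wall of the pan.
- truffle1_center (a point): Centre of the second truffle, a hard chocolate ball of 32 mm diameter, 18 g; all three start side by side against the back wall of the pan.
- truffle2_center (a point): Centre of the third truffle, a hard chocolate ball of 32 mm diameter, 18 g; all three start side by side against the back wall of the pan.
Not all that is in view belongs to the job. What is shaped like the part that bears truffle2_center but turquoise or yellow is not meant.

How it is judged:
By the outcome, as a careful person would: the job done as asked, in the order asked, and still so for the second after the job is handed in, with the robot touching nothing.
It also fails if it takes over 45 s, if anything falls off the work surface, if the arm or the gripper's body presses on something with over 40 N, if the wrist force passes 120 N, or if a joint passes its speed limit or range.

## Working session

There is one attempt and no reset: what is moved stays moved. The work goes in short steps, Python scripts to look and compute and a tool call to move; the robot and the scene stay as the last step left them, time stands still between calls to the robot, and variables do not carry over. Pictures are saved under pics/ and viewed, and the job is handed in when it is done.

Besides the shell and the picture viewer there is one more tool, called after "Emit:" by a JSON object that holds its "name" and its "arguments". play_rows: Moves the arm, as the interface text tells. Its arguments: {"type":"object","properties":{"steps":{"type":"array"},"fingers":{"type":"number"},"squeeze":{"type":"number"}},"required":["steps"]}

```bash
ls; mkdir -p pics; python3 - <<'E'
from station import manip
import cv2,numpy as np
print(manip.sense())
for n in("side","top"):
    p=manip.snapshot(n); cv2.imwrite(f"pics/{n}0.png",p["img"][:,:,::-1]); print(n,p["shot"],p["K"].tolist(),np.round(p["world_from_camera"],4).tolist())
    for l in ["board_mid","pan_lip","pan_hinge","dish","truffle0_center","truffle1_center","truffle2_center"]:
        print(l,[(np.round(d["point"],1).tolist(),round(d["score"],2)) for d in manip.pinpoint(l,p)])
E
```

```text
pics
{'t': 0.0, 'q': array([-1.45852500e+00,  5.28456612e-01,  1.43391195e+00, -7.15868590e-06,
        1.18142610e+00, -1.78488313e-01]), 'qd': array([-0.00038538, -0.00032574, -0.00149165,  0.00026268, -0.00012413,
       -0.00015208]), 'tau': array([-1.80642575e-03, -4.42351341e+01, -1.78027850e+01, -3.02222425e-04,
        8.34850391e-03, -5.79788036e-06]), 'tcp_pos': array([ 0.17913169, -0.59807512,  0.25533638]), 'tool_rot': array([ 9.89450156e-01,  1.44869513e-01,  3.31377715e-05, -1.10050890e-03]), 'force': array([ 0.40560493,  0.4985375 , -0.00323029]), 'ft_torque': array([-0.0176423 ,  0.00011972,  0.01653185]), 'finger_gap': 1.0010941774005038}
side 1 [[556.4426695453775, 0.0, 314.1850046267991], [0.0, 556.4426695453775, 247.5045294046858], [0.0, 0.0, 1.0]] [[-0.9787, -0.1283, 0.1601, 0.2757], [-0.2051, 0.6299, -0.7491, 0.6996], [-0.0047, -0.766, -0.6428, 0.7274], [0.0, 0.0, 0.0, 1.0]]
board_mid [([262.3, 183.1], 0.69)]
pan_lip [([234.1, 293.1], 0.75)]
pan_hinge [([353.9, 306.2], 0.59)]
dish [([218.0, 310.8], 0.78)]
truffle0_center [([349.4, 280.9], 0.71)]
truffle1_center [([347.0, 299.1], 0.84), ([349.4, 276.8], 0.38), ([264.2, 183.7], 0.34)]
truffle2_center [([345.0, 320.0], 0.87), ([345.9, 433.8], 0.81), ([399.8, 422.9], 0.66)]
top 2 [[549.5521788027407, 0.0, 318.03873250681676], [0.0, 549.5521788027407, 227.79679297146652], [0.0, 0.0, 1.0]] [[0.0154, -0.9877, 0.1558, 0.2668], [-0.9994, -0.02, -0.0275, -0.0334], [0.0303, -0.1553, -0.9874, 1.1533], [0.0, 0.0, 0.0, 1.0]]
board_mid [([431.6, 153.6], 0.7)]
pan_lip [([223.4, 174.3], 0.74)]
pan_hinge [([236.7, 272.6], 0.93), ([231.2, 266.1], 0.69)]
dish [([261.3, 163.0], 0.89)]
truffle0_center [([263.1, 262.3], 0.5)]
truffle1_center [([221.9, 174.0], 0.63), ([230.5, 268.0], 0.49)]
truffle2_center [([156.4, 278.4], 0.65), ([170.2, 320.9], 0.58), ([208.3, 266.6], 0.48)]
```

View pics/side0.png

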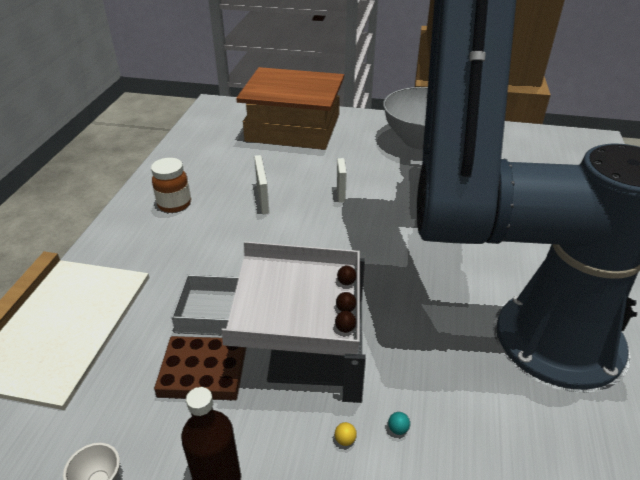

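View pics/top0.png

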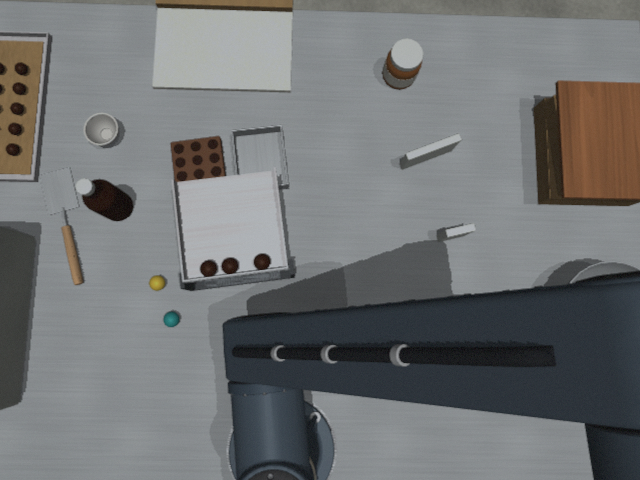

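Candidates for the board: the long white one at top (431,150) / side (262,185), and the short one at top (457,231) / side (341,180). I choose the one at (431,150), since it looks about twice as long. The truffles meant are the three brown balls in the pan; the yellow and turquoise balls are decoys. The dish stands before the robot-right half of the mouth (y<0 side). Next I take a close crop and measure.

```bash
cat > h.py <<'E'
import numpy as np,cv2
from station import manip
from scipy.optimize import least_squares
def ray(p,uv):
    K=p["K"];T=p["world_from_camera"]
    d=T[:3,:3]@np.array([(uv[0]-K[0,2])/K[0,0],(uv[1]-K[1,2])/K[1,1],1.0]);return T[:3,3],d
def onz(p,uv,z):
    o,d=ray(p,uv);return o+d*(z-o[2])/d[2]
def proj(p,X):
    T=np.linalg.inv(p["world_from_camera"]);c=(T[:3,:3]@np.atleast_2d(X).T).T+T[:3,3]
    K=p["K"];return np.c_[K[0,0]*c[:,0]/c[:,2]+K[0,2],K[1,1]*c[:,1]/c[:,2]+K[1,2]]
def tri(pa):
    A=np.zeros((3,3));b=np.zeros(3)
    for p,uv in pa:
        o,d=ray(p,uv);d=d/np.linalg.norm(d);M=np.eye(3)-np.outer(d,d);A+=M;b+=M@o
    return np.linalg.solve(A,b)
def save(p,name,box=None,s=1):
    im=p["img"][:,:,::-1]
    if box: im=im[box[1]:box[3],box[0]:box[2]]
    cv2.imwrite("pics/"+name,cv2.resize(im,None,fx=s,fy=s,interpolation=cv2.INTER_CUBIC))
E
python3 - <<'E'
from h import *
s=manip.snapshot("side");t=manip.snapshot("top")
import pickle;pickle.dump((s,t),open("p0.pkl","wb"))
save(t,"tb.png",(380,110,500,250),5); save(s,"sb.png",(230,140,370,230),5)
save(t,"tp.png",(160,110,310,300),3); save(s,"sp.png",(150,230,380,410),3)
for n,p in(("s",s),("t",t)):
  for l in["board_mid","dish","pan_lip"]:
    print(n,l,[(d["rect"],round(d["score"],2),int(d["pixels"].sum())) for d in manip.regions_of(l,p)])
for n,a,b in(("board",(262.3,183.1),(431.6,153.6)),("lip",(234.1,293.1),(223.4,174.3)),("hinge",(353.9,306.2),(236.7,272.6)),("hinge2",(353.9,306.2),(231.2,266.1)),("dish",(218,310.8),(261.3,163)),("t",(349.4,280.9),(263.1,262.3))):
  X=tri([(s,a),(t,b)]);print(n,X.round(4),proj(s,X).round(1),proj(t,X).round(1))
E
```

```text
s board_mid [([253.9, 153.2, 270.9, 211.9], 0.93, 560)]
s dish [([172.7, 272.7, 236.5, 333.7], 0.97, 3244)]
s pan_lip [([223.0, 240.2, 362.0, 365.9], 0.83, 12023)]
t board_mid [([404.0, 133.2, 462.7, 170.3], 0.59, 875), ([199.7, 260.6, 215.5, 282.1], 0.4, 223)]
t dish [([232.6, 128.0, 289.9, 187.9], 0.77, 2420)]
t pan_lip [([170.9, 168.6, 291.5, 284.3], 0.83, 10006)]
board [ 0.6074 -0.3025  0.0362] [[262.5 183.2]] [[431.6 153.4]]
lip [0.529  0.1216 0.1176] [[232.9 292.8]] [[223.5 175.3]]
hinge [0.3431 0.0916 0.0961] [[353.6 306.1]] [[236.7 272.9]]
hinge2 [0.3482 0.1011 0.1064] [[349.6 305.4]] [[231.2 269.7]]
dish [5.887e-01 5.930e-02 1.000e-04] [[218.5 310.9]] [[261.2 162.6]]
t [0.3608 0.0413 0.1013] [[347.6 280.6]] [[263.1 263.8]]
```

```bash
sleep 0
```

```text
(no output)
```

View pics/tb.png

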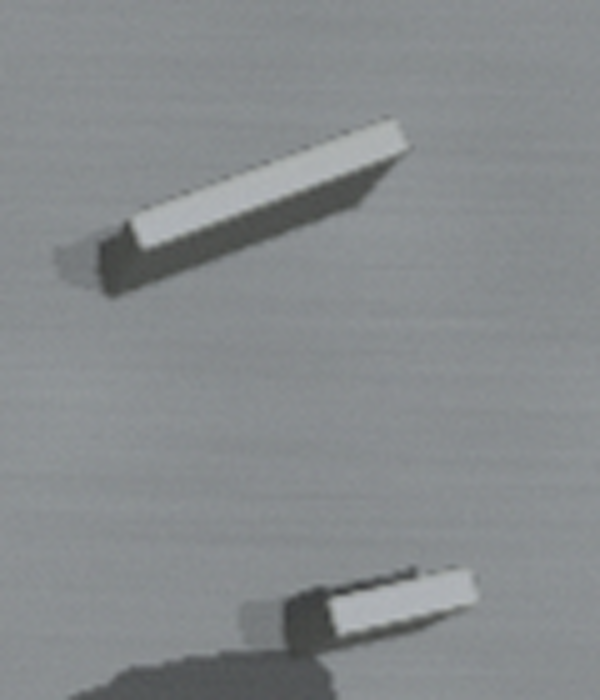

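View pics/sb.png

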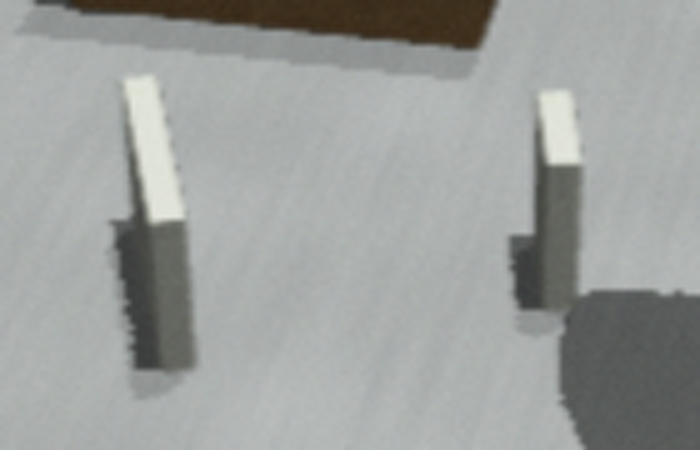

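View pics/tp.png

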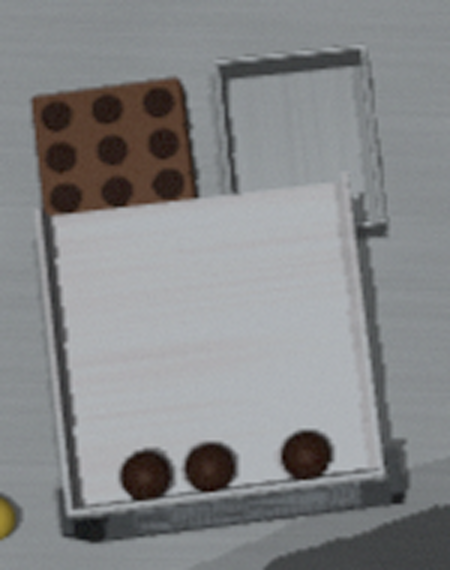

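View pics/sp.png

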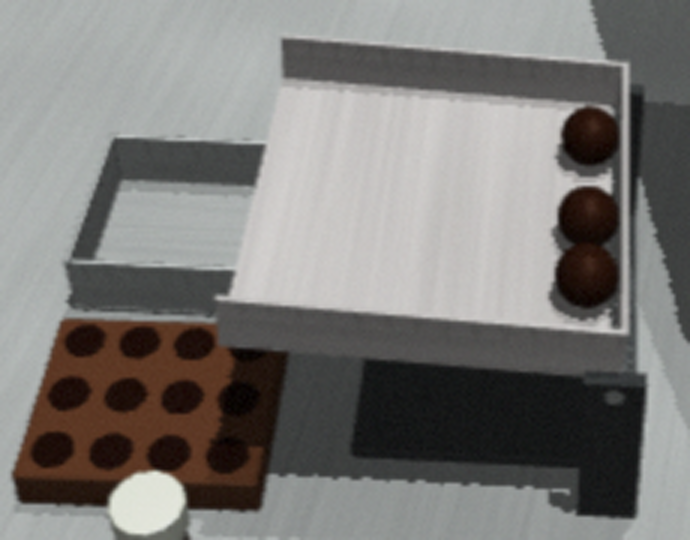

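Crops confirm it: the board at top (406–462, 134–160) is the long one. Dish is at top (233–290, 128–188), right of the mould. Now fit the poses.

```bash
cat > fit.py <<'E'
from h import *
import pickle
s,t=pickle.load(open("p0.pkl","rb"))
def Rz(a):return np.array([[np.cos(a),-np.sin(a),0],[np.sin(a),np.cos(a),0],[0,0,1]])
def board(x,y,a,c):return (Rz(a)@np.array(c).T).T+[x,y,0.04]
ct=[(406,154),(408.6,160),(459,133.6),(462,139.4)]
cs=[(260.4,155),(254.6,155.6),(267,183.6),(260,184.4)]
# own y along length; left end = +y world
L=[(.008,.06,.04),(-.008,.06,.04),(.008,-.06,.04),(-.008,-.06,.04)]
def f(p):
    B=board(*p,L); e1=proj(t,B)-ct
    S=board(*p,[(.008,-.06,.04),(-.008,-.06,.04),(.008,.06,.04),(-.008,.06,.04)]); 
    # side image: far end = -y ; left in image=+x
    e2=proj(s,S)-np.array([(254.6,155.6),(260.4,155),(260,184.4),(267,183.6)])
    return np.r_[e1.ravel(),e2.ravel()]
r=least_squares(f,[.607,-.30,-.35]);print("board",r.x.round(4),np.degrees(r.x[2]),r.fun.round(1).reshape(-1,2).tolist())
def pan(x,y,a,tilt,P):
    ct,st=np.cos(tilt),np.sin(tilt)
    P=np.array(P,float); Q=np.c_[P[:,0]*ct-P[:,2]*st,P[:,1],P[:,0]*st+P[:,2]*ct]
    return (Rz(a)@Q.T).T+[x,y,0.1]
def g(p):
    x,y,a,w=p;tl=np.radians(3.4);b=.095+w
    T=pan(x,y,a,tl,[(.19,-.095,0),(.19,.095,0),(.19,b,.03),(-w,-b,.03),(-w,b,.03)])
    S=pan(x,y,a,tl,[(.19,b,.03),(.19,-b,.03),(-w,-b,.03),(-w,b,.03),(.19,-.095,0)])
    return np.r_[(proj(t,T)-[(272.3,171.7),(177.3,181.7),(173.3,180.7),(288.3,267.3),(182.7,281.7)]).ravel(),
     (proj(s,S)-[(226.7,329.3),(244.3,243.3),(359.3,251.7),(359.3,340.7),(244.3,258.3)]).ravel()]
r=least_squares(g,[.345,.09,.1,.003]);print("pan hinge",r.x.round(4),np.degrees(r.x[2]),r.fun.round(1).reshape(-1,2).tolist())
x,y,a,w=r.x; print("lip",pan(x,y,a,np.radians(3.4),[(.19,0,0)]))
print("dish corners",[onz(t,np.array(u)/3+[160,110],.04).round(3) for u in((216,60),(368,46),(386,226))])
print("mould corners",[onz(t,np.array(u)/3+[160,110],.025).round(3) for u in((32,98),(183,80))])
E
python3 fit.py
```

```text
board [ 0.6077 -0.296   0.3937] 22.555160308023233 [[-1.0, -0.3], [-0.6, 0.8], [-0.4, -0.4], [-0.3, 0.8], [-0.8, -1.2], [0.4, -1.3], [-0.3, -1.2], [0.3, -1.2]]
pan hinge [0.3381 0.0913 0.1535 0.0004] 8.797382988301134 [[1.0, -0.1], [-1.9, 2.4], [-1.7, 0.6], [-2.4, 1.1], [0.4, 0.7], [-2.9, -0.7], [-0.1, -1.3], [-0.7, -1.0], [0.4, -1.6], [0.3, -2.5]]
lip [[0.52558174 0.12034556 0.11126821]]
dish corners [array([0.647, 0.12 , 0.04 ]), array([0.66 , 0.014, 0.04 ]), array([ 0.53 , -0.002,  0.04 ])]
mould corners [array([0.621, 0.25 , 0.025]), array([0.636, 0.144, 0.025])]
```

```bash
cat >> h.py <<'E'
from scipy.spatial.transform import Rotation as Ro
def goalR(yaw_y): # tool y at world angle yaw_y (deg), z down
    a=np.radians(yaw_y);y=np.array([np.cos(a),np.sin(a),0]);z=np.array([0,0,-1.]);x=np.cross(y,z)
    return Ro.from_matrix(np.c_[x,y,z])
def plan(goal,yaw,n,nr=None,full=False):
    s=manip.sense();p=s["tcp_pos"].copy();R=Ro.from_quat(s["tool_rot"]);G=goalR(yaw);rows=[]
    nr=nr or n
    for i in range(n):
        d=R.inv().apply((np.array(goal)-p)/(n-i)).round(3)
        w=np.degrees((R.inv()*G).as_rotvec()); w=(w/max(nr-i,1)).round(1)
        rows.append([float(v)+0. for v in d]+[float(v)+0. for v in w])
        p=p+R.apply(d);R=R*Ro.from_rotvec(np.radians(w))
    print("from",s["tcp_pos"].round(4),"ends",p.round(4))
    for r in rows: print(r,",")
def st():
    s=manip.sense();R=Ro.from_quat(s["tool_rot"]).as_matrix()
    print("t",round(s["t"],2),"tcp",s["tcp_pos"].round(4),"yawy",np.degrees(np.arctan2(R[1,1],R[0,1])).round(2),"z",R[:,2].round(3),"F",s["force"].round(2),"gap",round(s["finger_gap"],3),"q",s["q"].round(2))
E
python3 - <<'E'
import runpy
from h import *
plan([.6077,-.296,.16],22.6,14)
# overlay check
m=runpy.run_path("fit.py"); 
s,t=m["s"],m["t"]
for n,p in(("s",s),("t",t)):
    im=p["img"][:,:,::-1].copy()
    b=m["pan"](*m["r"].x[:3],np.radians(3.4),[(.19,-.095,0),(.19,.095,0),(0,.095,0),(0,-.095,0)]);
    b2=m["pan"](*m["r"].x[:3],np.radians(3.4),[(.19,-.095,.03),(.19,.095,.03),(0,.095,.03),(0,-.095,.03)])
    B=m["board"](.6077,-.296,.3937,[(.008,.06,.04),(-.008,.06,.04),(-.008,-.06,.04),(.008,-.06,.04)])
    im=cv2.resize(im,None,fx=4,fy=4,interpolation=cv2.INTER_CUBIC)
    for q,c in((b,(0,255,0)),(b2,(255,0,255)),(B,(0,0,255))):
        cv2.polylines(im,[((proj(p,q)+.5)*4-.5).round().astype(int)],True,c,1)
    box=(220,140,370,350) if n=="s" else (165,120,315,295)
    cv2.imwrite(f"pics/ov_{n}.png",cv2.resize(im[box[1]*4:box[3]*4,box[0]*4:box[2]*4],None,fx=.7,fy=.7))
E
```

```text
from [ 0.1792 -0.5987  0.2563] ends [ 0.6074 -0.2962  0.1603]
[0.036, -0.012, 0.007, 0.0, 0.0, -6.9] ,
[0.037, -0.008, 0.007, 0.0, 0.0, -6.8] ,
[0.037, -0.003, 0.007, 0.0, 0.0, -6.9] ,
[0.037, 0.001, 0.007, 0.0, 0.0, -6.8] ,
[0.037, 0.006, 0.007, 0.0, 0.0, -6.9] ,
[0.036, 0.01, 0.007, 0.0, 0.0, -6.8] ,
[0.035, 0.014, 0.007, 0.0, 0.0, -6.9] ,
[0.033, 0.018, 0.007, 0.0, 0.0, -6.8] ,
[0.03, 0.022, 0.007, 0.0, 0.0, -6.9] ,
[0.027, 0.026, 0.007, 0.0, 0.0, -6.8] ,
[0.024, 0.029, 0.007, 0.0, 0.0, -6.9] ,
[0.02, 0.031, 0.006, 0.0, 0.0, -6.8] ,
[0.017, 0.034, 0.007, 0.0, 0.0, -6.9] ,
[0.012, 0.035, 0.006, 0.0, 0.0, -6.8] ,
board [ 0.6077 -0.296   0.3937] 22.555160308023233 [[-1.0, -0.3], [-0.6, 0.8], [-0.4, -0.4], [-0.3, 0.8], [-0.8, -1.2], [0.4, -1.3], [-0.3, -1.2], [0.3, -1.2]]
pan hinge [0.3381 0.0913 0.1535 0.0004] 8.797382988301134 [[1.0, -0.1], [-1.9, 2.4], [-1.7, 0.6], [-2.4, 1.1], [0.4, 0.7], [-2.9, -0.7], [-0.1, -1.3], [-0.7, -1.0], [0.4, -1.6], [0.3, -2.5]]
lip [[0.52558174 0.12034556 0.11126821]]
dish corners [array([0.647, 0.12 , 0.04 ]), array([0.66 , 0.014, 0.04 ]), array([ 0.53 , -0.002,  0.04 ])]
mould corners [array([0.621, 0.25 , 0.025]), array([0.636, 0.144, 0.025])]
```

View pics/ov_s.png

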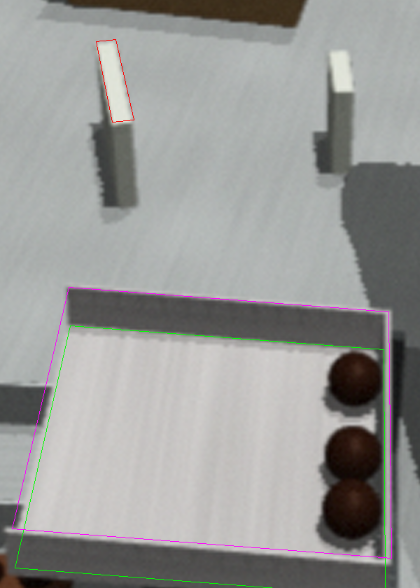

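View pics/ov_t.png

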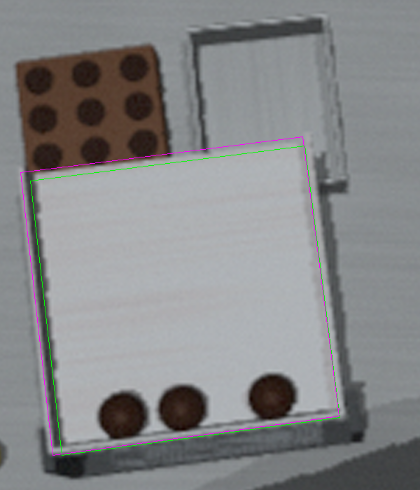

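Emit:
{"name": "play_rows", "arguments": {"steps": [[[0.036,-0.012,0.007,0,0,-6.9],[0.037,-0.008,0.007,0,0,-6.8],[0.037,-0.003,0.007,0,0,-6.9],[0.037,0.001,0.007,0,0,-6.8],[0.037,0.006,0.007,0,0,-6.9],[0.036,0.01,0.007,0,0,-6.8],[0.035,0.014,0.007,0,0,-6.9],[0.033,0.018,0.007,0,0,-6.8],[0.03,0.022,0.007,0,0,-6.9],[0.027,0.026,0.007,0,0,-6.8]]], "fingers": 1, "squeeze": 60}}

```text
t: 2.45
tcp_pos: [0.4859, -0.3812, 0.1862]
tool_rot: [0.735, 0.678, -0.0, 0.0]
force: [0.2, 0.1, -0.0]
finger_gap: 1.001
```

```bash
python3 - <<'E'
from h import *
import pickle
st()
plan([.6077,-.296,.16],22.6,4)
s,t=pickle.load(open("p0.pkl","rb"))
save(t,"tp2.png",(165,160,295,295),6); save(s,"sp2.png",(215,235,375,355),5)
E
```

```text
t 2.45 tcp [ 0.4859 -0.3812  0.1862] yawy -4.61 z [ 0. -0. -1.] F [ 0.15  0.08 -0.02] gap 1.001 q [-0.85  0.6   1.52 -0.    1.02 -0.77]
from [ 0.4859 -0.3812  0.1862] ends [ 0.6074 -0.2965  0.1602]
[0.024, 0.029, 0.007, 0.0, 0.0, -6.8] ,
[0.02, 0.031, 0.006, 0.0, 0.0, -6.8] ,
[0.016, 0.033, 0.007, 0.0, 0.0, -6.8] ,
[0.012, 0.035, 0.006, 0.0, 0.0, -6.8] ,
```

View pics/tp2.png

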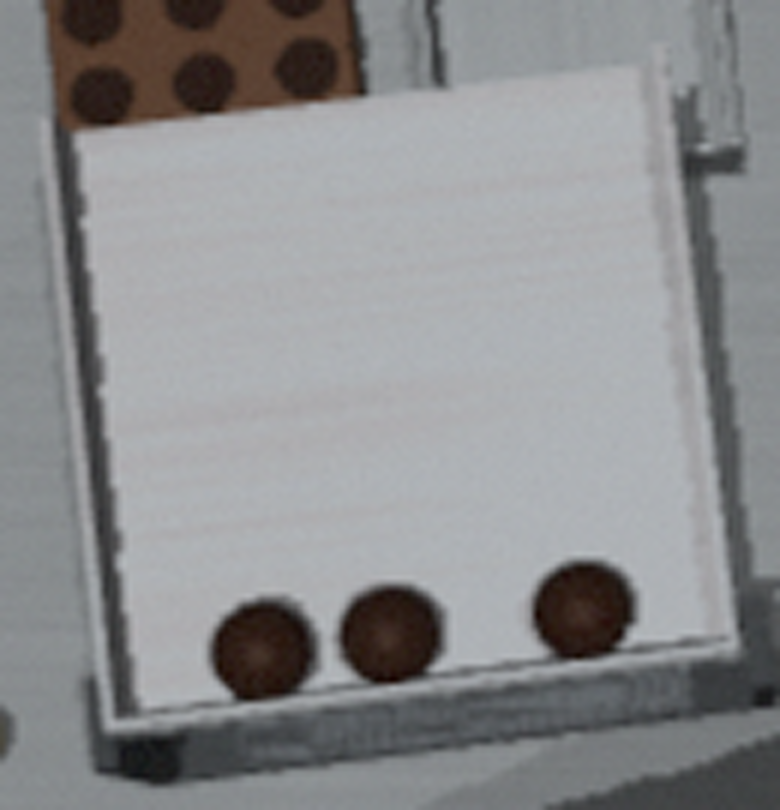

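View pics/sp2.png

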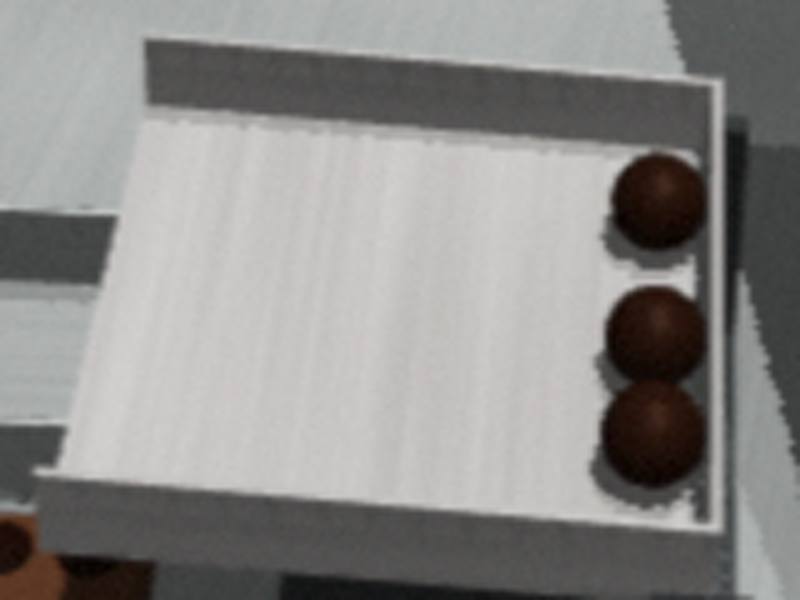

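Emit:
{"name": "play_rows", "arguments": {"steps": [[[0.024,0.029,0.007,0,0,-6.8],[0.02,0.031,0.006,0,0,-6.8],[0.016,0.033,0.007,0,0,-6.8],[0.012,0.035,0.006,0,0,-6.8],[0,0,0,0,0,0]]]}}

```text
t: 3.08
tcp_pos: [0.6085, -0.2955, 0.1596]
tool_rot: [0.555, 0.832, 0.0, -0.0]
force: [0.2, -0.1, -1.3]
finger_gap: 1.006
```

```bash
cat > fit2.py <<'E'
from h import *
import pickle
s,t=pickle.load(open("p0.pkl","rb"))
def Rz(a):return np.array([[np.cos(a),-np.sin(a),0],[np.sin(a),np.cos(a),0],[0,0,1]])
def pan(x,y,a,tilt,P):
    ct,st=np.cos(tilt),np.sin(tilt)
    P=np.array(P,float); Q=np.c_[P[:,0]*ct-P[:,2]*st,P[:,1],P[:,0]*st+P[:,2]*ct]
    return (Rz(a)@Q.T).T+[x,y,0.1]
pt=(np.array([(78,132),(42,120),(662,45),(740,655),(108,732)])+.5)/6-.5+[165,160]
ps=(np.array([(145,38),(145,108),(35,472),(723,78),(722,530)])+.5)/5-.5+[215,235]
def g(p):
    x,y,a=p;tl=np.radians(3.4);w=.003;b=.095+w
    T=pan(x,y,a,tl,[(.19,.095,0),(.19,b,.03),(.19,-b,.03),(-w,-b,.03),(-w,b,.03)])
    S=pan(x,y,a,tl,[(.19,-b,.03),(.19,-.095,0),(.19,b,.03),(-w,-b,.03),(-w,b,.03)])
    return np.r_[(proj(t,T)-pt).ravel(),(proj(s,S)-ps).ravel()]
r=least_squares(g,[.345,.09,.1],loss="soft_l1");print("pan hinge",r.x.round(4),np.degrees(r.x[2]),r.fun.round(1).reshape(-1,2).tolist())
x,y,a=r.x; print("lip",pan(x,y,a,np.radians(3.4),[(.19,0,0)]))
E
python3 fit2.py; python3 - <<'E'
from h import *
st()
t=manip.snapshot("top");save(t,"t1.png",(370,80,520,230),5)
s=manip.snapshot("side");save(s,"s1.png")
E
```

```text
pan hinge [0.3409 0.0913 0.145 ] 8.308380103364305 [[-1.3, 0.6], [-0.4, -0.1], [0.2, 0.1], [-0.3, -0.2], [-0.7, 0.4], [-0.1, -2.0], [0.1, -1.3], [-0.3, -0.2], [-0.1, -0.6], [0.1, -0.3]]
lip [[0.52855563 0.11870362 0.11126821]]
t 3.08 tcp [ 0.6085 -0.2955  0.1596] yawy 22.56 z [ 0.     0.001 -1.   ] F [ 0.2  -0.09 -1.32] gap 1.006 q [-0.62  0.71  1.38  0.    1.06 -1.01]
```

View pics/s1.png

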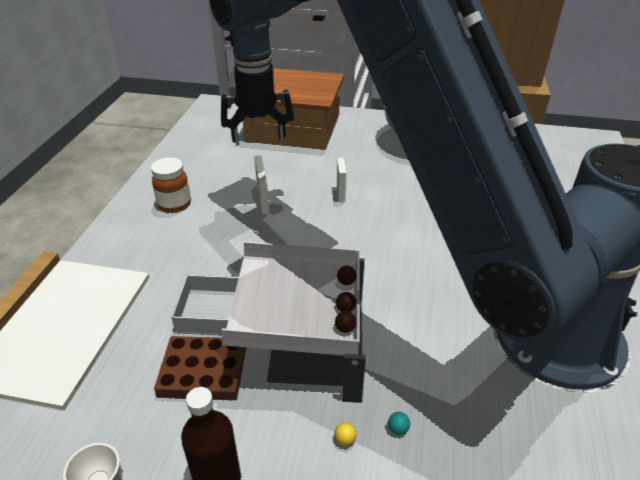

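View pics/t1.png

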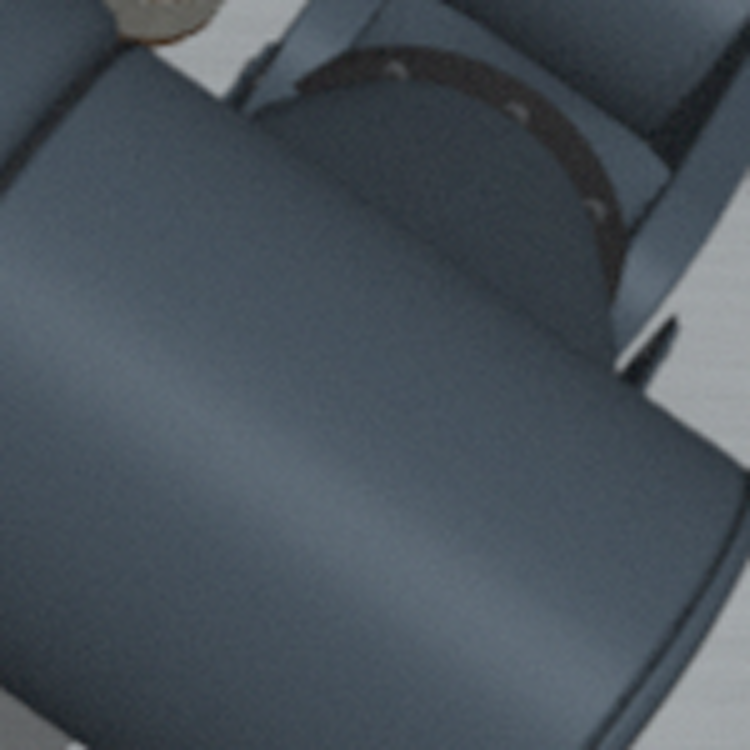

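Side view: the open gripper (fingers at 236 and 283, row ~135) straddles the long board at (260,185). Descend and close gently.

Emit:
{"name": "play_rows", "arguments": {"steps": [[[0,-0.001,0.03,0,0,0],[0,0,0.03,0,0,0],[0,0,0.032,0,0,0],[0,0,0,0,0,0],[0,0,0,0,0,0]]]}}

```text
t: 3.8
tcp_pos: [0.6059, -0.2992, 0.0695]
tool_rot: [0.557, 0.83, -0.0, 0.001]
force: [0.1, 0.7, 0.6]
finger_gap: 0.997
```

Emit:
{"name": "play_rows", "arguments": {"steps": [[[0,0,0,0,0,0],[0,0,0,0,0,0],[0,0,0,0,0,0]]], "fingers": 0.42, "squeeze": 50}}

```text
t: 4.18
tcp_pos: [0.6062, -0.2981, 0.0691]
tool_rot: [0.557, 0.831, -0.0, 0.001]
force: [0.6, -0.5, 0.7]
finger_gap: 0.422
```

```bash
python3 - <<'E'
from h import *
st()
s=manip.snapshot("side");save(s,"s2.png",(200,80,330,230),5)
E
```

```text
t 4.17 tcp [ 0.6062 -0.2981  0.0691] yawy 22.37 z [ 0.001 -0.001 -1.   ] F [ 0.59 -0.46  0.69] gap 0.422 q [-0.62  0.82  1.42 -0.    0.9  -1.01]
```

View pics/s2.png

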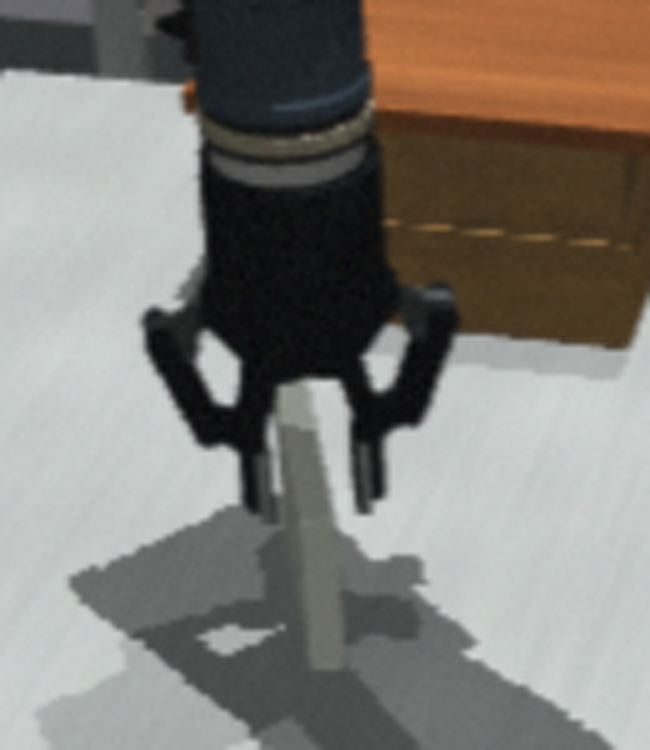

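```bash
python3 - <<'E'
from h import *
s=manip.snapshot("side")
c=lambda X:((proj(s,X)-[200,80])*5).round().tolist()
a=np.radians(22.4);u=np.array([np.cos(a),np.sin(a),0])
T=np.array([.6062,-.2981,.080]);B=np.array([.6077,-.296,.08])
v=np.array([-u[1],u[0],0])
print("tcp ctr",c(T),"pads ±18",c(T+.018*u),c(T-.018*u),"tips",c(T+.018*u-[0,0,.036]),c(T-.018*u-[0,0,.036]))
print("board mid top",c(B),c(B+.008*u),c(B-.008*u),"near end",c(B+.06*v+.008*u),c(B+.06*v-.008*u),"far",c(B-.06*v+.008*u),c(B-.06*v-.008*u))
save(s,"s3.png",(240,150,290,220),8)
E
```

```text
tcp ctr [[306.0, 437.0]] pads ±18 [[265.0, 442.0]] [[347.0, 433.0]] tips [[271.0, 511.0]] [[352.0, 502.0]]
board mid top [[301.0, 440.0]] [[283.0, 441.0]] [[320.0, 438.0]] near end [[298.0, 516.0]] [[336.0, 512.0]] far [[269.0, 372.0]] [[304.0, 368.0]]
```

View pics/s3.png

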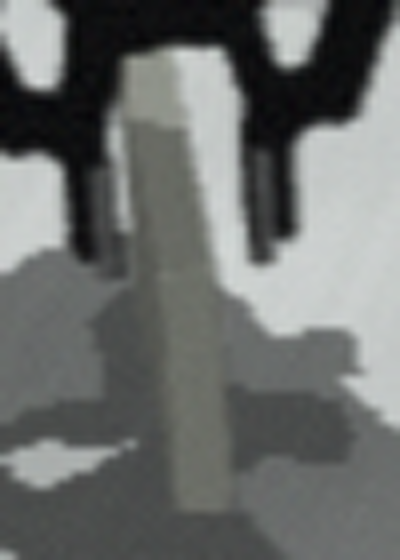

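Emit:
{"name": "play_rows", "arguments": {"steps": [[[0,0.002,0,0,0,0],[0,0,0,0,0,0],[0,0,0,0,0,0],[0,0,0,0,0,0],[0,0,0,0,0,0]]], "fingers": 0, "squeeze": 60}}

```text
t: 4.9
tcp_pos: [0.6077, -0.2972, 0.0683]
tool_rot: [0.557, 0.831, 0.0, 0.0]
force: [0.7, 0.1, 0.2]
finger_gap: 0.182
```

Emit:
{"name": "play_rows", "arguments": {"steps": [[[0,0,-0.02,0,0,0],[0,0,-0.03,0,0,0],[0,0,-0.04,0,0,0],[0,0,-0.04,0,0,0],[0,0,0,0,0,0],[0,0,0,0,0,0]]]}}

```text
t: 5.65
tcp_pos: [0.607, -0.2969, 0.1983]
tool_rot: [0.557, 0.831, -0.0, -0.001]
force: [-0.8, 0.1, -1.5]
finger_gap: 0.18
```

```bash
python3 - <<'E'
from h import *
st()
s=manip.snapshot("side");save(s,"s4.png",(200,40,330,230),4)
for l in ["board_mid"]: print([(np.round(d["point"],1).tolist(),round(d["score"],2)) for d in manip.pinpoint(l,s)])
T=manip.sense()["tcp_pos"]
print(proj(s,T-[0,0,.0285]))
E
```

```text
t 5.65 tcp [ 0.607  -0.2969  0.1983] yawy 22.36 z [-0.001  0.    -1.   ] F [-0.81  0.1  -1.5 ] gap 0.18 q [-0.62  0.66  1.35 -0.    1.14 -1.01]
[([257.5, 131.7], 0.83)]
[[258.0597904  131.47730578]]
```

View pics/s4.png

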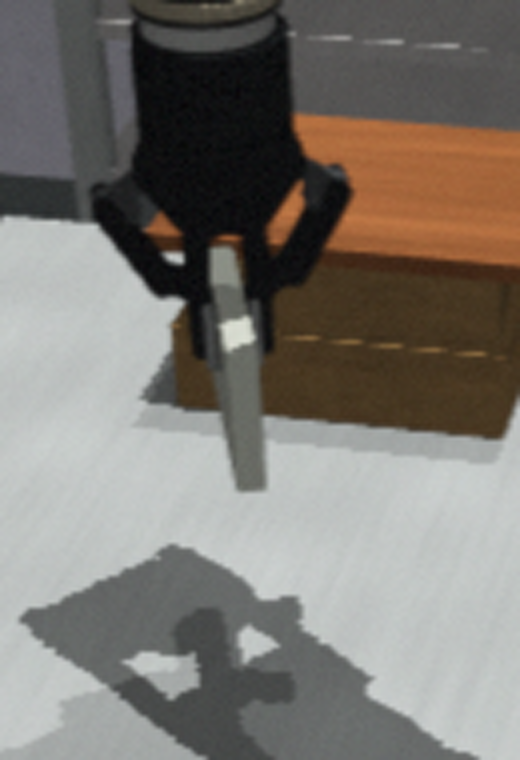

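Board is held squarely and hangs clear of the table; measured board centre (257.5,131.7) vs expected (258,131.5). Now plan the carry to the pan mouth.

```bash
python3 - <<'E'
from h import *
plan([.58,-.19,.262],30,5)
E
```

```text
from [ 0.6066 -0.2965  0.1967] ends [ 0.5803 -0.1895  0.262 ]
[0.022, 0.003, -0.013, 0.0, 0.0, -1.5] ,
[0.022, 0.004, -0.013, 0.0, 0.0, -1.5] ,
[0.021, 0.004, -0.013, 0.0, -0.1, -1.5] ,
[0.021, 0.005, -0.013, -0.1, 0.0, -1.6] ,
[0.022, 0.006, -0.013, 0.0, -0.1, -1.5] ,
```

Emit:
{"name": "play_rows", "arguments": {"steps": [[[0.022,0.003,-0.013,0,0,-1.5],[0.022,0.004,-0.013,0,0,-1.5],[0.021,0.004,-0.013,0,0,-1.5],[0.021,0.005,-0.013,0,0,-1.6],[0.022,0.006,-0.013,0,0,-1.5]]]}}

```text
t: 6.38
tcp_pos: [0.5809, -0.1884, 0.2647]
tool_rot: [0.499, 0.866, 0.0, 0.0]
force: [0.4, 0.3, -0.5]
finger_gap: 0.18
```

```bash
python3 - <<'E'
from h import *
st()
plan([.4727,.1368,.262],43.3,10)
E
```

```text
t 6.38 tcp [ 0.5809 -0.1884  0.2647] yawy 30.08 z [ 0.001 -0.    -1.   ] F [ 0.35  0.28 -0.47] gap 0.18 q [-0.5   0.5   1.46  0.    1.18 -1.02]
from [ 0.5809 -0.1884  0.2647] ends [0.4726 0.1367 0.2625]
[0.034, 0.007, 0.0, 0.0, 0.0, -1.3] ,
[0.033, 0.008, 0.0, 0.0, 0.0, -1.3] ,
[0.033, 0.008, 0.0, 0.0, 0.0, -1.3] ,
[0.033, 0.009, 0.0, 0.0, 0.0, -1.3] ,
[0.033, 0.01, 0.0, 0.0, 0.0, -1.3] ,
[0.033, 0.011, 0.0, 0.0, 0.0, -1.3] ,
[0.032, 0.011, 0.001, 0.0, 0.0, -1.4] ,
[0.032, 0.012, 0.0, 0.0, 0.0, -1.3] ,
[0.032, 0.013, 0.001, 0.0, 0.0, -1.4] ,
[0.031, 0.014, 0.0, 0.0, 0.0, -1.3] ,
```

Emit:
{"name": "play_rows", "arguments": {"steps": [[[0.034,0.007,0,0,0,-1.3],[0.033,0.008,0,0,0,-1.3],[0.033,0.008,0,0,0,-1.3],[0.033,0.009,0,0,0,-1.3],[0.033,0.01,0,0,0,-1.3],[0.033,0.011,0,0,0,-1.3],[0.032,0.011,0.001,0,0,-1.4],[0.032,0.012,0,0,0,-1.3],[0.032,0.013,0.001,0,0,-1.4],[0.031,0.014,0,0,0,-1.3]]]}}

```text
t: 7.62
tcp_pos: [0.4726, 0.1368, 0.2621]
tool_rot: [0.397, 0.918, 0.0, 0.0]
force: [0.3, -1.0, -1.3]
finger_gap: 0.179
```

Emit:
{"name": "play_rows", "arguments": {"steps": [[[0,0,0,0,0,0],[0,0,0.025,0,0,0],[0,0,0.025,0,0,0],[0,0,0,0,0,0],[0,0,0,0,0,0]]]}}

```text
t: 8.25
tcp_pos: [0.4743, 0.135, 0.2122]
tool_rot: [0.398, 0.918, 0.0, 0.001]
force: [0.1, 1.1, -0.6]
finger_gap: 0.18
```

```bash
python3 - <<'E'
from h import *
st()
s=manip.snapshot("side");save(s,"s5.png",(120,130,400,420),2.3)
t=manip.snapshot("top");save(t,"t5.png")
for l in ["board_mid","pan_lip"]:
  print(l,[(np.round(d["point"],1).tolist(),round(d["score"],2)) for d in manip.pinpoint(l,s)])
T=manip.sense()["tcp_pos"];print(proj(s,T-[0,0,.0285]))
E
```

```text
t 8.25 tcp [0.4743 0.135  0.2122] yawy 43.15 z [ 0.002 -0.    -1.   ] F [ 0.14  1.07 -0.65] gap 0.18 q [ 0.05  0.42  1.81 -0.    0.92 -0.7 ]
board_mid [([263.0, 271.4], 0.73)]
pan_lip [([233.2, 293.6], 0.7)]
[[261.61550105 271.97084406]]
```

View pics/s5.png

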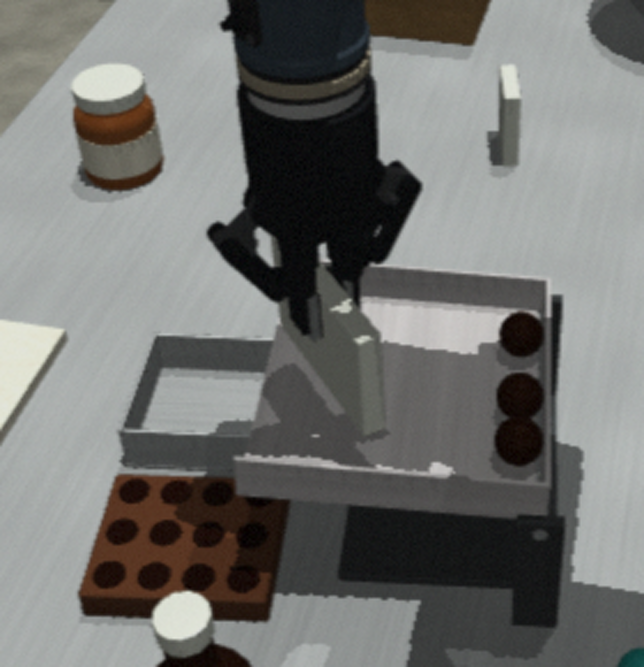

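View pics/t5.png

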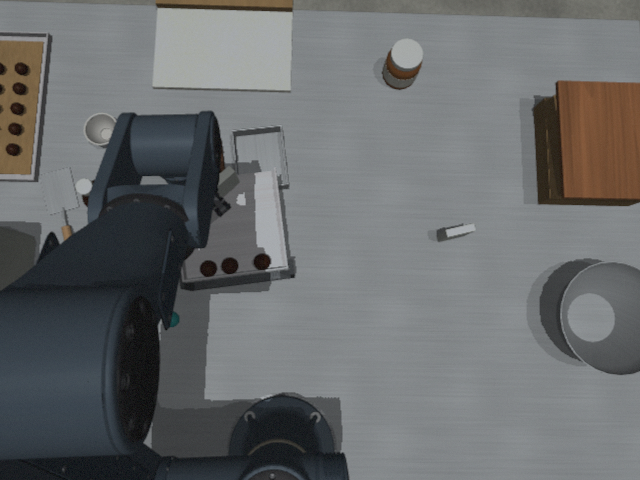

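```bash
python3 - <<'E'
from h import *
s=manip.snapshot("side");save(s,"s6.png")
E
```

```text
(no output)
```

View pics/s6.png

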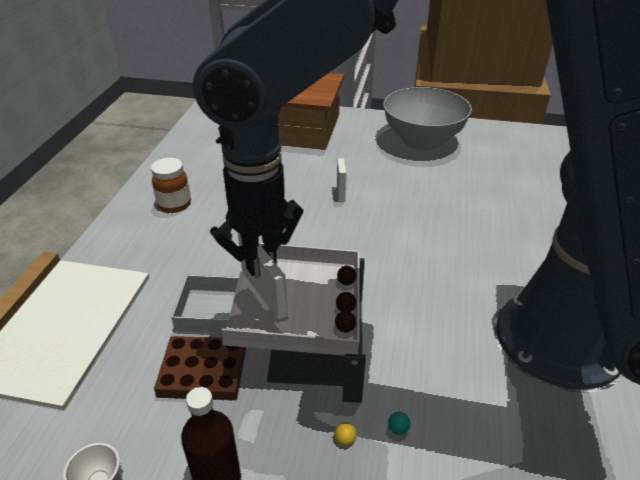

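Emit:
{"name": "play_rows", "arguments": {"steps": [[[0,0,0.02,0,0,0],[0,0,0.018,0,0,0],[0,0,0.014,0,0,0],[0,0,0.009,0,0,0],[0,0,0.003,0,0,0]]]}}

```text
t: 9.12
tcp_pos: [0.4732, 0.135, 0.1476]
tool_rot: [0.397, 0.918, -0.0, -0.001]
force: [-2.2, -1.4, 5.5]
finger_gap: 0.178
```

```bash
python3 - <<'E'
from h import *
st()
s=manip.snapshot("side");save(s,"s7.png",(120,180,400,420),2.8)
E
```

```text
t 9.12 tcp [0.4732 0.135  0.1476] yawy 43.19 z [-0.001 -0.    -1.   ] F [-2.19 -1.4   5.45] gap 0.178 q [ 0.05  0.53  1.86 -0.    0.76 -0.7 ]
```

View pics/s7.png

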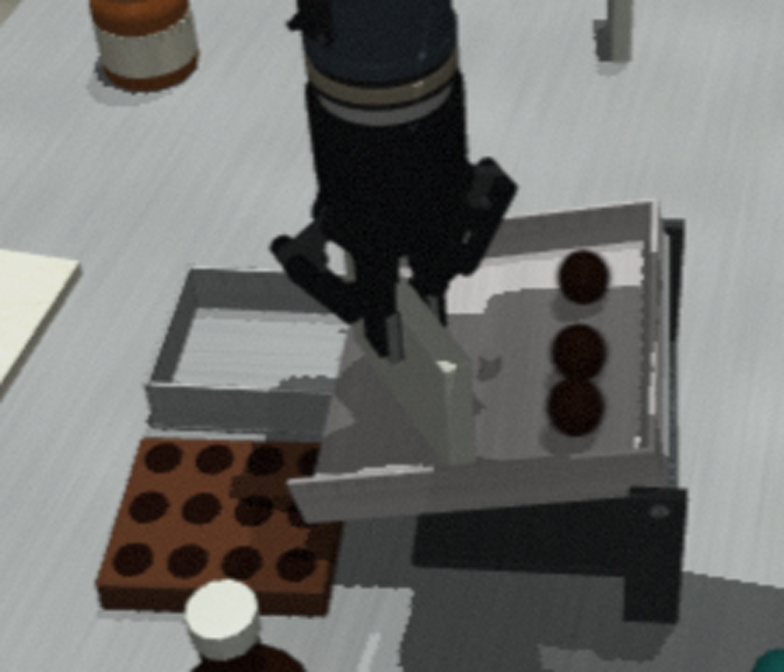

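Pan is down and truffles are starting to roll (s7 (580,275–405)). Press 2 mm more and hold.

Emit:
{"name": "play_rows", "arguments": {"steps": [[[0,0,0.001,0,0,0],[0,0,0.001,0,0,0],[0,0,0,0,0,0],[0,0,0,0,0,0],[0,0,0,0,0,0],[0,0,0,0,0,0]]]}}

```text
t: 9.93
tcp_pos: [0.4743, 0.1355, 0.1455]
tool_rot: [0.398, 0.917, 0.001, 0.001]
force: [1.6, 4.4, 4.8]
finger_gap: 0.181
```

```bash
python3 - <<'E'
from h import *
st()
s=manip.snapshot("side");save(s,"s8.png",(120,180,400,420),2.8)
E
```

```text
t 9.93 tcp [0.4743 0.1355 0.1455] yawy 43.12 z [ 0.002  0.001 -1.   ] F [1.61 4.44 4.82] gap 0.181 q [ 0.05  0.53  1.86  0.    0.75 -0.7 ]
```

View pics/s8.png

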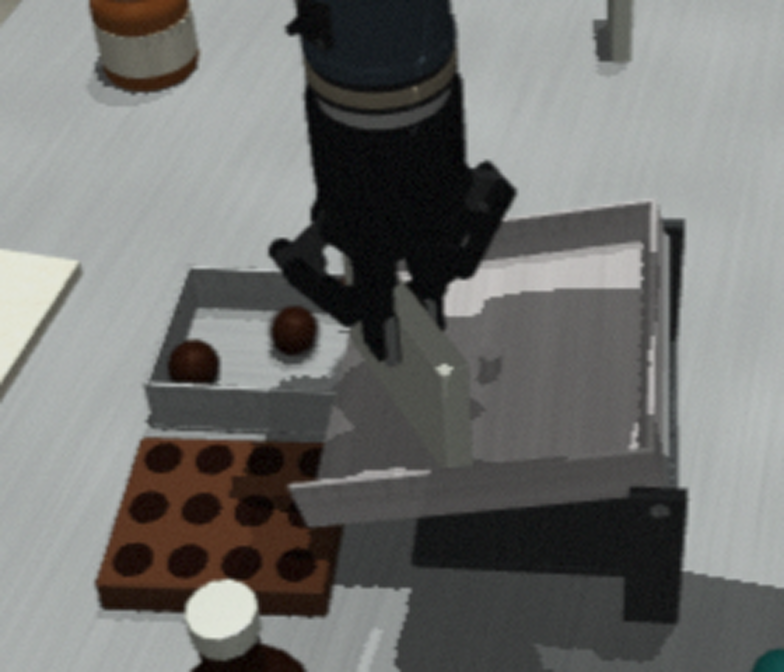

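Two truffles are in the dish (s8 (193,362), (294,330)); the third is hidden behind board/gripper. Hold on.

Emit:
{"name": "play_rows", "arguments": {"steps": [[[0,0,0,0,0,0],[0,0,0,0,0,0],[0,0,0,0,0,0],[0,0,0,0,0,0],[0,0,0,0,0,0],[0,0,0,0,0,0],[0,0,0,0,0,0],[0,0,0,0,0,0]]]}}

```text
t: 10.98
tcp_pos: [0.4739, 0.1351, 0.1454]
tool_rot: [0.397, 0.918, 0.0, 0.0]
force: [2.9, 3.4, 4.4]
finger_gap: 0.178
```

```bash
python3 - <<'E'
from h import *
st()
s=manip.snapshot("side");save(s,"s9.png",(120,180,400,420),2.8)
t=manip.snapshot("top");save(t,"t9.png",(150,100,320,300),3)
E
```

```text
t 10.97 tcp [0.4739 0.1351 0.1454] yawy 43.16 z [ 0.001 -0.    -1.   ] F [2.92 3.38 4.43] gap 0.178 q [ 0.05  0.53  1.86 -0.    0.75 -0.7 ]
```

View pics/s9.png

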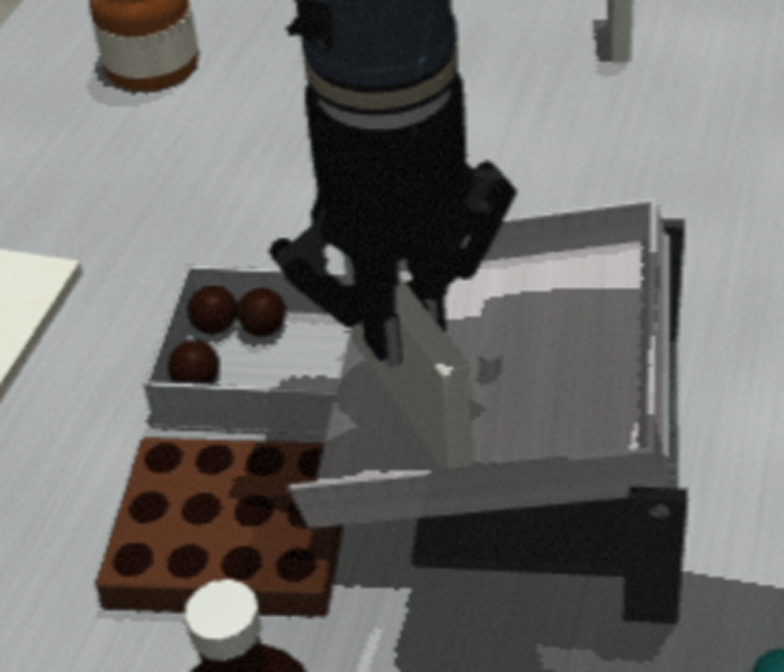

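View pics/t9.png

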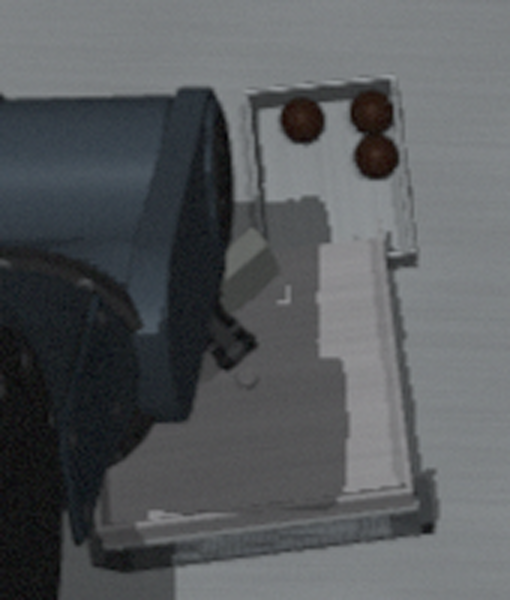

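All three truffles lie in the dish (top crop (302,119), (372,111), (376,156)), pan empty. Lift slowly so the pan springs back gently, then bring the board back to the free spot where it stood.

Emit:
{"name": "play_rows", "arguments": {"steps": [[[0,0,-0.005,0,0,0],[0,0,-0.007,0,0,0],[0,0,-0.008,0,0,0],[0,0,-0.008,0,0,0],[0,0,-0.01,0,0,0],[0,0,-0.015,0,0,0],[0,0,-0.02,0,0,0],[0,0,-0.025,0,0,0],[0,0,-0.02,0,0,0],[0,0,0,0,0,0]]]}}

```text
t: 12.32
tcp_pos: [0.4731, 0.1353, 0.2642]
tool_rot: [0.397, 0.918, 0.0, 0.0]
force: [-0.1, -0.2, -1.0]
finger_gap: 0.177
```

```bash
python3 - <<'E'
from h import *
st()
plan([.58,-.19,.262],30,10)
s=manip.snapshot("side");save(s,"s10.png")
E
```

```text
t 12.32 tcp [0.4731 0.1353 0.2642] yawy 43.19 z [ 0.001  0.    -1.   ] F [-0.09 -0.21 -1.  ] gap 0.177 q [ 0.05  0.34  1.75  0.    1.05 -0.7 ]
from [0.4731 0.1353 0.2642] ends [ 0.5801 -0.1901  0.2623]
[-0.031, -0.014, 0.0, 0.0, 0.0, 1.3] ,
[-0.031, -0.014, 0.0, 0.0, 0.0, 1.3] ,
[-0.032, -0.013, 0.0, 0.0, 0.0, 1.3] ,
[-0.032, -0.012, 0.0, 0.0, 0.0, 1.3] ,
[-0.032, -0.012, 0.0, 0.0, 0.0, 1.3] ,
[-0.033, -0.011, 0.0, 0.0, 0.0, 1.3] ,
[-0.033, -0.01, 0.001, 0.0, 0.0, 1.3] ,
[-0.033, -0.009, 0.0, 0.0, 0.0, 1.4] ,
[-0.033, -0.009, 0.001, 0.0, 0.0, 1.3] ,
[-0.033, -0.008, 0.0, 0.0, 0.0, 1.4] ,
```

View pics/s10.png

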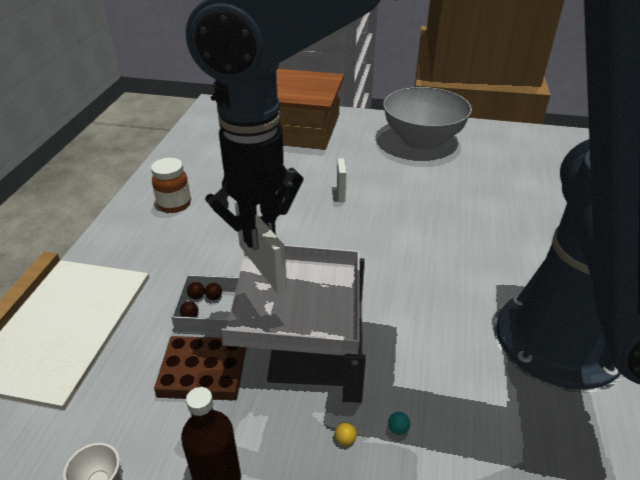

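Pan sprung back, truffles at (196,290), (213,291), (189,310) in the dish. Carry the board away.

Emit:
{"name": "play_rows", "arguments": {"steps": [[[-0.031,-0.014,0,0,0,1.3],[-0.031,-0.014,0,0,0,1.3],[-0.032,-0.013,0,0,0,1.3],[-0.032,-0.012,0,0,0,1.3],[-0.032,-0.012,0,0,0,1.3],[-0.033,-0.011,0,0,0,1.3],[-0.033,-0.01,0.001,0,0,1.3],[-0.033,-0.009,0,0,0,1.4],[-0.033,-0.009,0.001,0,0,1.3],[-0.033,-0.008,0,0,0,1.4]]]}}

```text
t: 13.62
tcp_pos: [0.5792, -0.1906, 0.259]
tool_rot: [0.501, 0.866, -0.0, -0.003]
force: [0.6, -0.3, -1.6]
finger_gap: 0.175
```

```bash
python3 - <<'E'
from h import *
st()
plan([.607,-.297,.11],22.4,8)
E
```

```text
t 13.62 tcp [ 0.5792 -0.1906  0.259 ] yawy 29.91 z [-0.005  0.003 -1.   ] F [ 0.63 -0.26 -1.57] gap 0.175 q [-0.5   0.51  1.47  0.    1.18 -1.02]
from [ 0.5792 -0.1906  0.259 ] ends [ 0.6075 -0.2968  0.1097]
[-0.013, -0.004, 0.019, 0.0, 0.0, 0.9] ,
[-0.013, -0.003, 0.019, 0.0, 0.0, 0.9] ,
[-0.014, -0.003, 0.018, 0.0, 0.0, 1.0] ,
[-0.014, -0.003, 0.019, 0.0, 0.0, 0.9] ,
[-0.013, -0.003, 0.018, 0.0, -0.1, 1.0] ,
[-0.014, -0.002, 0.019, -0.1, 0.0, 0.9] ,
[-0.013, -0.002, 0.018, 0.0, -0.1, 1.0] ,
[-0.014, -0.002, 0.019, -0.1, 0.0, 0.9] ,
```

Emit:
{"name": "play_rows", "arguments": {"steps": [[[-0.013,-0.004,0.019,0,0,0.9],[-0.013,-0.003,0.019,0,0,0.9],[-0.014,-0.003,0.018,0,0,1.0],[-0.014,-0.003,0.019,0,0,0.9],[-0.013,-0.003,0.018,0,0,1.0],[-0.014,-0.002,0.019,0,0,0.9],[-0.013,-0.002,0.018,0,0,1.0],[-0.014,-0.002,0.019,0,0,0.9],[0,0,0,0,0,0],[0,0,0,0,0,0]]]}}

```text
t: 14.88
tcp_pos: [0.6093, -0.2967, 0.1124]
tool_rot: [0.556, 0.831, 0.0, -0.0]
force: [0.9, -0.2, -0.6]
finger_gap: 0.177
```

```bash
python3 - <<'E'
from h import *
st()
s=manip.snapshot("side");save(s,"s11.png",(200,80,330,230),4)
T=manip.sense()["tcp_pos"];print(proj(s,T-[0,0,.0285]))
print([(np.round(d["point"],1).tolist(),round(d["score"],2)) for d in manip.pinpoint("board_mid",s)])
E
```

```text
t 14.88 tcp [ 0.6093 -0.2967  0.1124] yawy 22.46 z [ 0.  0. -1.] F [ 0.86 -0.2  -0.64] gap 0.177 q [-0.62  0.77  1.4   0.    0.98 -1.01]
[[259.4402225  165.94174681]]
[([260.4, 169.0], 0.89), ([354.7, 304.1], 0.27)]
```

View pics/s11.png

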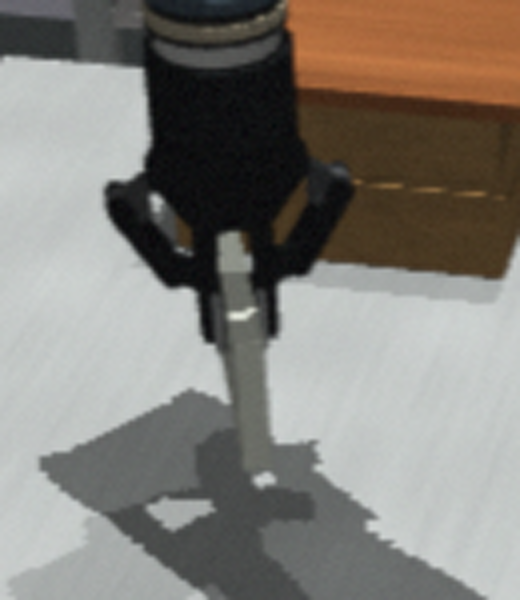

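```bash
python3 - <<'E'
from h import *
s=manip.snapshot("side");S=manip.sense()
T=S["tcp_pos"];a=np.radians(22.4);u=np.array([np.cos(a),np.sin(a),0]);v=np.array([-u[1],u[0],0])
im=cv2.resize(s["img"][80:230,200:330,::-1],None,fx=5,fy=5,interpolation=cv2.INTER_CUBIC)
c=lambda X:((proj(s,X)+.5-[200,80])*5-.5).round().astype(int)
for z in(-.0685,.0115):
    cv2.polylines(im,[c(np.array([T+i*.008*u+j*.06*v+[0,0,z] for i,j in((1,1),(-1,1),(-1,-1),(1,-1))]))],True,(0,0,255),1)
cv2.imwrite("pics/ov11.png",im)
E
```

```text
(no output)
```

View pics/ov11.png

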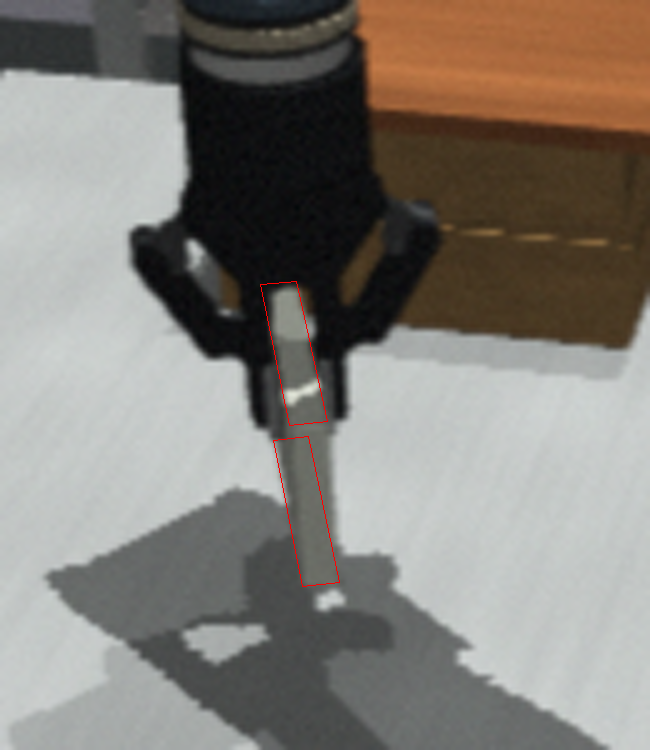

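Emit:
{"name": "play_rows", "arguments": {"steps": [[[0,0,0.015,0,0,0],[0,0,0.012,0,0,0],[0,0,0.008,0,0,0],[0,0,0.004,0,0,0],[0,0,0.002,0,0,0],[0,0,0.001,0,0,0],[0,0,0,0,0,0],[0,0,0,0,0,0]]]}}

```text
t: 16.02
tcp_pos: [0.6094, -0.2969, 0.0707]
tool_rot: [0.556, 0.831, -0.0, 0.0]
force: [0.1, -0.1, -1.4]
finger_gap: 0.175
```

```bash
python3 - <<'E'
from h import *
st()
s=manip.snapshot("side");save(s,"s12.png",(220,130,300,230),7)
E
```

```text
t 16.02 tcp [ 0.6094 -0.2969  0.0707] yawy 22.46 z [ 0. -0. -1.] F [ 0.14 -0.08 -1.42] gap 0.175 q [-0.62  0.82  1.41  0.    0.9  -1.01]
```

View pics/s12.png

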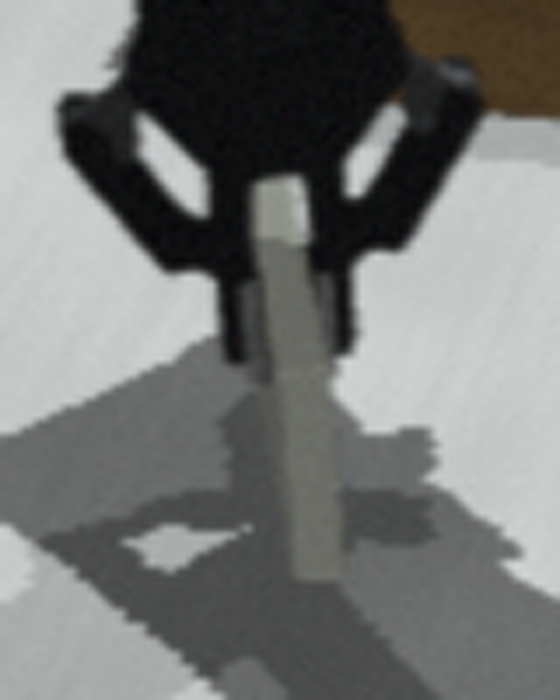

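Emit:
{"name": "play_rows", "arguments": {"steps": [[[0,0,0.001,0,0,0],[0,0,0.001,0,0,0],[0,0,0,0,0,0],[0,0,0,0,0,0]]]}}

```text
t: 16.58
tcp_pos: [0.6093, -0.2967, 0.0683]
tool_rot: [0.556, 0.831, 0.0, 0.0]
force: [1.1, 0.3, -1.4]
finger_gap: 0.18
```

Emit:
{"name": "play_rows", "arguments": {"steps": [[[0,0,0.001,0,0,0],[0,0,0,0,0,0],[0,0,0,0,0,0]]]}}

```text
t: 16.95
tcp_pos: [0.6093, -0.2967, 0.0683]
tool_rot: [0.556, 0.831, -0.0, 0.0]
force: [-2.2, 2.0, 5.7]
finger_gap: 0.18
```

Contact with the table (force went from −1.4 to +5.7 N). Release.

Emit:
{"name": "play_rows", "arguments": {"steps": [[[0,0,0,0,0,0],[0,0,0,0,0,0],[0,0,0,0,0,0],[0,0,0,0,0,0]]], "fingers": 0.5}}

```text
t: 17.45
tcp_pos: [0.6092, -0.2968, 0.0671]
tool_rot: [0.556, 0.831, 0.0, -0.0]
force: [-0.8, -0.8, 0.3]
finger_gap: 0.501
```

```bash
python3 - <<'E'
from h import *
st()
s=manip.snapshot("side");save(s,"s13.png",(220,130,300,230),7)
E
```

```text
t 17.45 tcp [ 0.6092 -0.2968  0.0671] yawy 22.45 z [-0.  0. -1.] F [-0.85 -0.77  0.29] gap 0.501 q [-0.62  0.83  1.41  0.    0.9  -1.01]
```

View pics/s13.png

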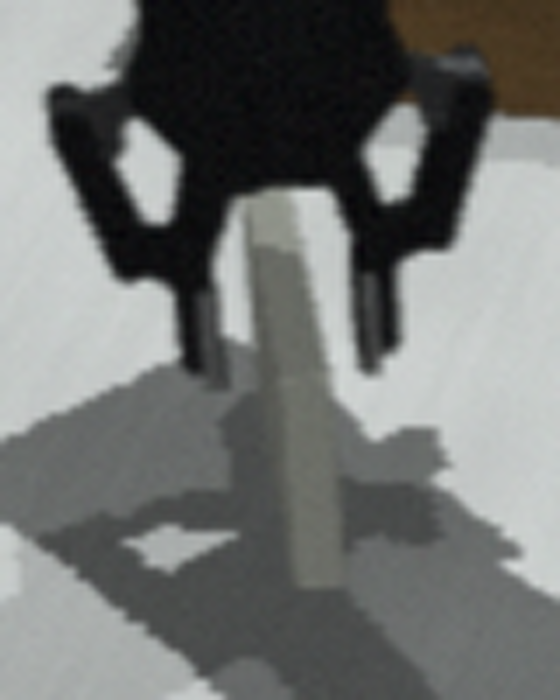

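The board stands upright with the fingers clear on both sides. Rise straight up.

Emit:
{"name": "play_rows", "arguments": {"steps": [[[0,0,-0.02,0,0,0],[0,0,-0.03,0,0,0],[0,0,-0.04,0,0,0],[0,0,-0.04,0,0,0],[0,0,-0.04,0,0,0],[0,0,0,0,0,0],[0,0,0,0,0,0],[0,0,0,0,0,0]]]}}

```text
t: 18.5
tcp_pos: [0.6084, -0.2962, 0.2359]
tool_rot: [0.556, 0.831, 0.0, -0.002]
force: [0.8, 0.2, 0.1]
finger_gap: 0.501
```

```bash
python3 - <<'E'
from h import *
st()
s=manip.snapshot("side");save(s,"s14.png")
t=manip.snapshot("top");save(t,"t14.png",(150,100,320,300),3)
E
```

```text
t 18.5 tcp [ 0.6084 -0.2962  0.2359] yawy 22.46 z [-0.003  0.002 -1.   ] F [0.84 0.17 0.06] gap 0.501 q [-0.62  0.62  1.31  0.    1.21 -1.01]
```

View pics/s14.png

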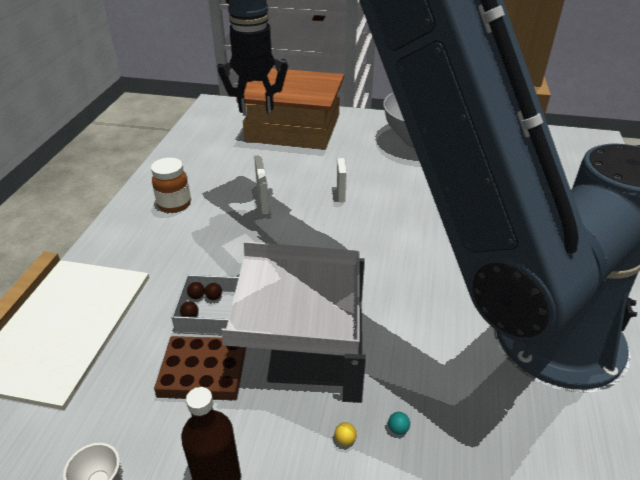

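View pics/t14.png

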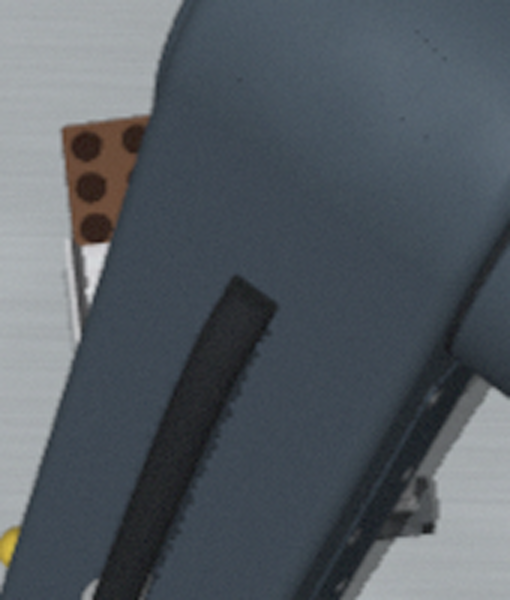

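Side view: three truffles in the dish at (196,290), (213,291), (189,310). The pan is back up and empty, the board stands at (262,186), and the gripper is well clear. Handing in.

```bash
python3 -c "
from station import manip
print(manip.sign_off())"
```

```text
the job is handed in; nothing more can be done
None
```

All three truffles are in the steel dish, none went into the mould, and the job is handed in after about 18.5 s of robot time.

- **What I did:** I took the 120 mm board and held it upright, slanted 35° across the mouth with its dish-side end nearer the lip. I pressed the pan down with its lower edge, reading about 4.5–5.5 N, until all three truffles had rolled out. I then lifted off slowly and stood the board back on the free spot it came from.
- **Last checks:** The final side picture shows the three truffles in the dish, the pan sprung back and empty, and the long board standing free. The gripper is about 0.13 m above the board with no contact force.
- **Limits of the checks:** The arm covered the dish in the last top picture, so that check rests on the side view. The top view taken while the pan was still held down had also shown all three truffles in the dish.
- **One disagreement:** Before setting the board down, the network placed its centre about 3 pixels from where I expected. The outline I drew over the picture showed no clear slip, and the board stood upright once released.

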